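# Park a sample bottle up the labeller's infeed chute

### The job

The label roll is about to be changed, so take the waiting bottle out of the labeller's reach: with a fingertip, push the sample bottle that lies at the low lip of the sloping infeed chute up the chute and over its crest, so that it settles in the dip against the end plate and does not roll back. Roll or slide it along the chute floor without picking it up, leave the standing bottles, the rack and the loose cap where they are, and finish clear of everything.

Things in the scene. Friction and masses are not known exactly. Their poses are not given: they have to be found in the camera images.
- bottle: Plain white bottle lying across the chute, no paper label, about 70 g: body 40 mm in diameter and 62 mm long, then a ribbed screw cap 33 mm in diameter; 88 mm long overall. Origin on its long axis, midway along the 62 mm body (31 mm from the base). Its y axis is the long axis, towards the cap. It rests against the low lip, rolls back there if let go on the ramp, and skews if pushed far off its middle.
- labeller: Bench-top labeller with its infeed chute, one rigid fixed thing. Origin on the bench under the middle of the chute; x points level, up the chute; z up. The chute is an open steel gutter, 92 mm wide inside; side guides stand 22 mm above its floor. Ramp from the lip (x -100 mm, floor 60 mm above the bench) up at 12 degrees to the crest (x 80 mm), then a dip down to the end plate (x 125 mm).
- lip (a point): Middle of the top edge, uphill face, of the chute's low lip: 67 mm above the bench, 7 mm above the ramp's floor there; the lip is 3 mm thick. The waiting bottle's axis lies 12 mm uphill of it and 16 mm higher (83 mm above the bench), its cap to the labeller's +y; its back overhangs the lip by 8 mm. Axes as the labeller's.
- crest (a point): Point on the chute's floor midway between the guides where the ramp ends and the dip begins: 180 mm up the chute from the lip, 98 mm above the bench. Beyond it the floor falls at 12 degrees for 45 mm to the upright end plate, whose top is 119 mm above the bench. Axes as the labeller's.
- rollers (a point): Middle of the machine's open space just below the lip, at the top of its two rubber rollers: 45 mm downhill of the lip, 49 mm above the bench. Nothing over 52 mm high stands from 3 to 85 mm downhill of the lip, so a finger can come down there. Farther downhill is the white housing, 100 mm high, with a paper label roll from 170 mm on, up to 215 mm high.
- seat (a point): Where the bottle's axis crosses the middle of the chute when the bottle is settled in the dip against the end plate: 20 mm before the plate, 25 mm beyond the crest and 15 mm higher than it. Axes as the labeller's.
- bottle_a: Bystander: a finished bottle of the same kind with a paper label, standing upright on the bench beside the chute, 40 mm in diameter, 88 mm high; origin at the centre of its underside, z up.
- bottle_b: Bystander: a second finished bottle, the same as the first.
- vial_rack: Bystander: clear rack of small white-capped vials on the bench at the other side of the chute, 172 x 72 mm, 50 mm high; origin at the centre of its underside, x along its length, z up.
- loose_cap: Bystander: a white screw cap lying flat on the bench beyond the chute's end plate, 33 mm in diameter, 16 mm high; origin at the centre of its underside, z up.
Not all that is in view belongs to the job. What is shaped like the bottle but green or red is not meant.

How it is judged (in metres and radians):
At the end, for the whole second after the job is handed in: The bottle lies at rest across the chute in the dip beyond the crest, its axis within 5 mm of its settled place against the end plate and within 6 mm of its settled height, square to the chute within 0.2 rad (x of bottle in the frame of labeller between 0.1 and 0.11 m and z of bottle in the frame of labeller between 0.107 and 0.119 m and y of bottle in the frame of labeller between -0.035 and 0.035 m and angle between the y axis of bottle and the y axis of labeller, either way round below 0.2 rad and linear speed of bottle below 0.02 m/s and angular speed of bottle below 0.5 rad/s); the robot touches nothing.
It fails at once if the bottle is lifted more than about 14 mm clear of the chute ((x of bottle in the frame of labeller below -0.06 m and z of bottle in the frame of labeller above 0.104 m) or (x of bottle in the frame of labeller below -0.02 m and z of bottle in the frame of labeller above 0.1125 m) or (x of bottle in the frame of labeller below 0.02 m and z of bottle in the frame of labeller above 0.121 m) or (x of bottle in the frame of labeller below 0.06 m and z of bottle in the frame of labeller above 0.1295 m) or (x of bottle in the frame of labeller below 0.5 m and z of bottle in the frame of labeller above 0.134 m)).
It fails at once if the bottle is pushed by the arm or the gripper's body instead of the fingers (contact force between bottle and the arm above 0.5 N).
It fails at once if a standing labelled bottle is shifted by more than 25 mm or tipped (distance of any of bottle_a, bottle_b from where it was at the start of the episode above 0.025 m or angle between any of bottle_a, bottle_b's own z axis and vertical above 0.35 rad).
It fails at once if the vial rack is shifted by more than 25 mm or tipped (distance of vial_rack from where it was at the start of the episode above 0.025 m or angle between vial_rack's own z axis and vertical above 0.35 rad).
It fails at once if the loose cap is shifted by more than 25 mm or tipped (distance of loose_cap from where it was at the start of the episode above 0.025 m or angle between loose_cap's own z axis and vertical above 0.35 rad).
It also fails if it takes over 45 s, if anything falls off the work surface, if the arm or the gripper's body presses on something with over 40 N, if the wrist force passes 120 N, or if a joint passes its speed limit or range.

### The arm

A 6-joint arm with a two-finger parallel gripper is mounted at the origin on the work surface. World frame = base frame: x ahead of the robot, y to its left, z up, the work surface at z = 0. Lengths are in mm, angles in rad, forces in N, time in s.
With the tool pointing down it reaches from about 275 to 750 mm from the base axis. Payload 10.2 kg.
Tool frame: the origin (TCP) lies at the very end of the fingers, on their centre line; the grasp point (between the pads) lies 19 mm behind it; z points along the fingers, y is the line along which they close (so a half turn about z gives the same grasp; the last joint's range is limited). The gripper opens to 85 mm and grips with 20 to 120 N. Pads are 22 mm wide; open, the fingers measure 114 mm over their backs; the gripper's body (76 mm by 85 mm) begins 54 mm behind the grasp point. The pads swing forward as they close: fully open they stand 13 mm farther back than shut.
Start: joints at [1.044, 0.313, 1.498, -0, 1.331, -0.223], TCP at [157.066, 500.961, 231.294] pointing down, gripper open.
Joint ranges: [-2.94, 2.94], [-0.97, 2.17], [0.19, 2.56], [-1.23, 4.37], [0.02, 3.11], [-2.88, 2.88]. Speed limits (rad/s): [2.39, 2.39, 3.01, 3.14, 3.14, 3.14].

### API

Orientations are given as a unit quaternion [w, x, y, z].
In Python, from rig import ctrl gives the robot as it stands.
- The arm moves only by the shell command python3 -m inch 'ROWS' [OPENING] [FORCE]. ROWS is text: rows parted by semicolons, each of 6 numbers parted by spaces: the shift along the tool's x, y, z in mm, then the turn, a rotation vector about the tool's x, y, z in units of 6 degrees (1.0 is 6 degrees). A call has exactly 10 rows; each row shifts and turns the commanded pose from where the row before left it, along the tool's axes as they then stand; what a row does not reach is not made up. A row lasts 1/12 s, in which the tool goes at most 41.7 mm and 7.16 degrees, less where a joint would pass 70% of its speed; a pose out of reach is approached as far as the arm can. A call with a gripper value outside its range is refused whole. OPENING is the opening, from 0 (shut) to 1 (fully open), set as the call begins (- or left out, the last holds). The fingers move at their own pace and stop on an object; FORCE is the grip in N (left out, the last holds). Time passes only in rows, so rows that do not move let the fingers close, or fill a call up. It gives the time, the measured TCP pose, the force, the opening and the grip force at its end, in the units of the state.
- ctrl.sense(): the state, without advancing time (a new reading comes with each control period).
- ctrl.capture(name): name is "scene" or "top"; returns a dict with "image" (384x512x3 uint8, red, green, blue), "intrinsics" (3x3 intrinsics, pixels), "rvec" (rotation vector, rad) and "tvec" (3), from world to camera coordinates, as OpenCV has them. Camera axes: x right, y down, z forward; pixel columns grow to the right and rows downward; lengths in mm; the calibration is good to about 2 mm. A picture is of the moment at which its call begins. There is no depth.
- ctrl.finish_job(): hands the job in; it is judged then, once.
The state is a dict: "time_s": time; "joints": joint angles; "dq": joint speeds; "tau": joint torques, N m; "eef_pos": TCP position; "ee_rot": TCP orientation; "force": force on the tool from outside, world axes, zero at the start; "wrist_torque": the same for the moment, N m; "grip_width": opening from 0.0 (shut) to 1.0 (fully open); "grip_force": force on a finger pad.
Only numpy, scipy, OpenCV 4.12 (cv2) and the standard library are available. Lean on these libraries where they do the work, as an engineer would, in place of code of your own. Each camera call takes 0.05 s, during which the arm holds its last target. There are 200 camera calls.

## Working session

There is one attempt and no reset: what is moved stays moved. The work goes in short steps, Python scripts to look and compute and a shell command to move; the robot and the scene stay as the last step left them, time stands still between calls to the robot, and variables do not carry over. Pictures are saved under pics/ and viewed, at most 10 in all, crops included, and the job is handed in when it is done.

```bash
mkdir -p pics
cat > h.py <<'E'
import numpy as np,cv2
from rig import ctrl
def cap(n,f):
    c=ctrl.capture(n); cv2.imwrite(f,c["image"][:,:,::-1]); np.savez(f+'.npz',K=c["intrinsics"],r=c["rvec"],t=c["tvec"]); return c
def ray(f,u,v):
    c=np.load(f+'.npz'); R=cv2.Rodrigues(c['r'].astype(float).reshape(3))[0]; t=c['t'].reshape(3)
    d=R.T@np.linalg.solve(c['K'],[u,v,1.]); return -R.T@t,d
def onz(f,u,v,z):
    o,d=ray(f,u,v); return o+d*(z-o[2])/d[2]
def proj(f,P):
    c=np.load(f+'.npz'); return cv2.projectPoints(np.array(P,float).reshape(-1,3),c['r'],c['t'],c['K'],None)[0].reshape(-1,2)
E
python3 - <<'E'
from h import *
cap('scene','pics/s0.png');cap('top','pics/t0.png')
for n in 'st': print(ray(f'pics/{n}0.png',256,192))
s=ctrl.sense();print(s['ee_rot'],s['eef_pos'],s['time_s'],s['force'])
E
```

```text
(array([894.90380808, 457.11571957, 773.87898159]), array([-0.38604652, -0.44409772, -0.80855262]))
(array([ 444.52980919,   55.3049164 , 1015.35799397]), array([ 0.12893769, -0.00121159, -0.99176856]))
[-1.94768546e-04  1.51326725e-01  9.88483638e-01 -5.30929753e-04] [156.96096954 500.75954621 230.80108691] 0.1 [-0.64140898  0.21289974 -0.35003757]
```

View pics/t0.png

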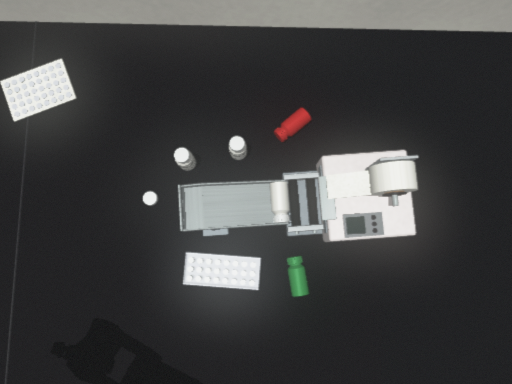

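View pics/s0.png

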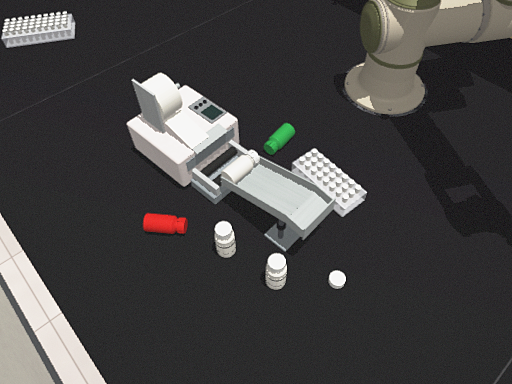

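The top view shows the chute running from the bottle at about (280,200) left to the end plate at about (182,207). The labeller housing is on the right, and the arm is at the lower left. Next I'll zoom in and measure.

Run:
```python
from h import *
i=cv2.imread('pics/t0.png')[140:260,165:345]
cv2.imwrite('pics/t0c.png',cv2.resize(i,None,fx=4.4,fy=4.4,interpolation=cv2.INTER_CUBIC))
f='pics/t0.png'
for n,u,v,z in [('bottle',280,200,83),('plate',182,207,119),('rollers',303,203,49),('cap',150,198,16),('a',184,155,88),('b',237,142,88)]: print(n,onz(f,u,v,z).round())
```

```text
bottle [549.   1.  83.]
plate [526. 210. 119.]
rollers [547. -54.  49.]
cap [555. 305.  16.]
a [645. 216.  88.]
b [677.  99.  88.]
```

View pics/t0c.png

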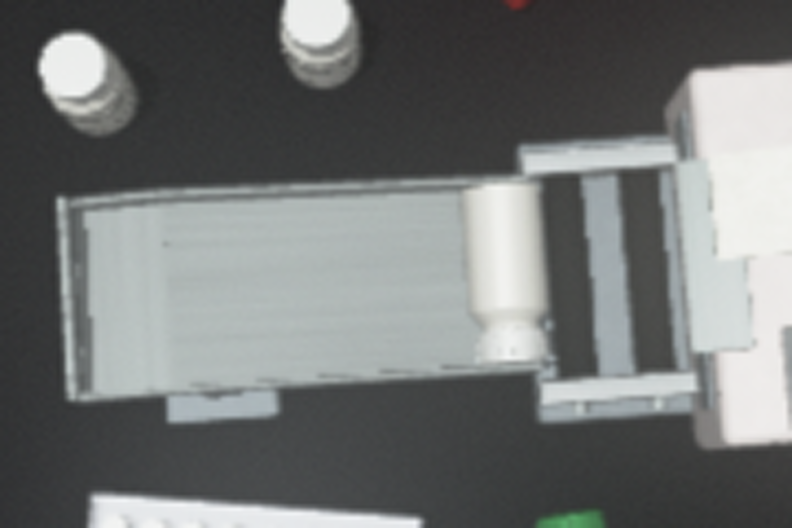

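The zoomed view shows the bottle body from (468,188) to (545,315), with the cap at the bottom near (512,345). The guides run from (100,198)/(100,395) to (515,181)/(535,369), and the plate top's outer corners are at (62,200) and (75,400).

Run:
```python
from h import *
f='pics/t0.png'
P=lambda u,v,z: onz(f,165+u/4.4-.4,140+v/4.4-.4,z)
g1=P(165,192,120);g2=P(500,181,85);k1=P(165,392,120);k2=P(500,371,85)
pl=[P(62,200,119),P(75,400,119)]
b=P(505,251,83); base=P(500,186,83);capt=P(513,360,80)
print('guides',g1.round(),g2.round(),k1.round(),k2.round(),'plate',np.round(pl))
print('bottle',b.round(1),base.round(1),capt.round(1),np.linalg.norm(base-capt))
m1=(g1+k1)/2;m2=(g2+k2)/2
d=(m1-m2)[:2];d/=np.linalg.norm(d);print('axis',m1,m2,d,np.degrees(np.arctan2(d[1],d[0])))
pm=(pl[0]+pl[1])/2
print('bottle->plate along',(pm-b)[:2]@d,'expected 213(+thick)')
n=np.array([-d[1],d[0]])
print('lat: b',(b[:2]-m2[:2])@n,'plate',(pm-m2)[:2]@n, 'width',(g1-k1)[:2]@n,(g2-k2)[:2]@n, 'plate dir',np.degrees(np.arctan2(*(pl[0]-pl[1])[1::-1])), 'bot dir',np.degrees(np.arctan2(*(base-capt)[1::-1])))
# seen in scene image
print(proj('pics/s0.png',[b,pm,base,capt]).round())
```

```text
guides [578. 169. 120.] [592.   5.  85.] [481. 166. 120.] [496.   4.  85.] plate [[573. 219. 119.]
 [476. 209. 119.]]
bottle [556.4   2.3  83. ] [589.4   5.2  83. ] [501.8  -2.6  80. ] 87.94728058323125
axis [529.25258696 167.75215348 120.        ] [543.75037737   4.74469909  85.        ] [-0.08858974  0.9960682 ] 95.08248105333692
bottle->plate along 213.87930860690864 expected 213(+thick)
lat: b -12.350903337298377 plate 0.5189445539067291 width -96.52257317997785 -95.42442719817775 plate dir 5.92254946567271 bot dir 5.082266201396249
[[236. 169.]
 [319. 212.]
 [225. 178.]
 [253. 156.]]
```

The geometry agrees with the given sizes: 88 mm bottle length, and 213.9 mm from bottle to plate. Uphill is a heading of about 95.3°, and the bottle's mid-body is at (556,2). I'll move behind it to about (557,-43), then turn the tool so its x axis points uphill.

```bash
R='x'; python3 -m inch '-18.1 -13.3 1.7 0 0 0;-18.1 -13.3 1.7 0 0 0;-18.1 -13.3 1.7 0 0 0;-18.1 -13.3 1.7 0 0 0;-18.1 -13.3 1.7 0 0 0;-18.1 -13.3 1.7 0 0 0;-18.1 -13.3 1.7 0 0 0;-18.1 -13.3 1.7 0 0 0;-18.1 -13.3 1.7 0 0 0;-18.1 -13.3 1.7 0 0 0' 0.2 20
python3 -m inch '-18.1 -13.3 1.7 0 0 0;-18.1 -13.3 1.7 0 0 0;-18.1 -13.3 1.7 0 0 0;-18.1 -13.3 1.7 0 0 0;-18.1 -13.3 1.7 0 0 0;-18.1 -13.3 1.7 0 0 0;-18.1 -13.3 1.7 0 0 0;-18.1 -13.3 1.7 0 0 0;-18.1 -13.3 1.7 0 0 0;-18.1 -13.3 1.7 0 0 0'
python3 -m inch '-18.1 -13.3 1.7 0 0 0;-18.1 -13.3 1.7 0 0 0;-18.1 -13.3 1.7 0 0 0;-18.1 -13.3 1.7 0 0 0;-18.1 -13.3 1.7 0 0 0;-18.1 -13.3 1.7 0 0 0;-18.1 -13.3 1.7 0 0 0;-18.1 -13.3 1.7 0 0 0;-18.1 -13.3 1.7 0 0 0;-18.1 -13.3 1.7 0 0 0'
python3 -m inch '0 0 0 0 0 1.12;0 0 0 0 0 1.12;0 0 0 0 0 1.12;0 0 0 0 0 1.12;0 0 0 0 0 1.12;0 0 0 0 0 1.12;0 0 0 0 0 1.12;0 0 0 0 0 1.12;0 0 0 0 0 1.12;0 0 0 0 0 1.12'
cat > st.py <<'E'
from h import *
from scipy.spatial.transform import Rotation as Ro
s=ctrl.sense();R=Ro.from_quat(np.roll(s['ee_rot'],-1)).as_matrix();p=s['eef_pos']
d=np.array([-.0925,.9957,0]);n=np.array([-.9957,-.0925,0])
b=np.array([556.4,2.3,83])
q=p-b
print('t',s['time_s'],'pos',p.round(1),'Rx,y',R[:,0].round(3),R[:,1].round(3),'F',np.round(s['force'],1),'w',s['grip_width'])
print('rel bottle0: along %.1f capward %.1f z %.1f ; labeller x %.1f floor %.1f'%(q@d,q@n,q[2],-88+q@d,60+.2126*(-88+q@d+100)))
for k,v in [('behind45 z150',b-45*d+4*n+[0,0,67])]: print(k,'tool shift',(R.T@(v-p)).round(1))
E
python3 st.py
```

```text
time_s: 0.93
eef_pos: [290.4, 318.9, 214.0]
ee_rot: [-0.0, 0.151, 0.988, -0.0]
force: [0.4, -0.4, -0.2]
grip_width: 0.199
grip_force: 0.0
time_s: 1.77
eef_pos: [423.3, 137.8, 197.0]
ee_rot: [-0.0, 0.151, 0.988, -0.0]
force: [-0.2, -0.2, -0.3]
grip_width: 0.201
grip_force: 0.0
time_s: 2.6
eef_pos: [556.2, -43.1, 179.8]
ee_rot: [-0.0, 0.151, 0.988, 0.0]
force: [0.8, 0.5, 0.1]
grip_width: 0.2
grip_force: 0.0
time_s: 3.43
eef_pos: [555.7, -42.1, 179.9]
ee_rot: [-0.0, 0.675, 0.738, -0.0]
force: [-0.2, -0.2, 0.1]
grip_width: 0.202
grip_force: 0.0
t 3.4333 pos [555.7 -42.1 179.9] Rx,y [-0.088  0.996  0.   ] [ 0.996  0.088 -0.001] F [-0.2 -0.2  0.1] w 0.20186287934359207
rel bottle0: along -44.2 capward 4.8 z 96.9 ; labeller x -132.2 floor 53.2
behind45 z150 tool shift [-0.8  0.9 29.9]
```

```bash
python3 -m inch '-0.3 0 12 0 0 0;-0.3 0 12 0 0 0;0 0 12 0 0 0;0 0 12 0 0 0;0 0 12 0 0 0;0 0 12 0 0 0;0 0 12 0 0 0;0 0 11 0 0 0;0 0 7 0 0 0;0 0 3 0 0 0'
python3 st.py
python3 - <<'E'
from h import *
a=cap('scene','pics/s1.png')['image'];b=cap('top','pics/t1.png')['image']
f=lambda i:cv2.resize(i,(400,400),interpolation=cv2.INTER_CUBIC)
cv2.imwrite('pics/c1.png',np.hstack([f(a[90:250,170:330]),f(b[130:250,200:320])])[:,:,::-1])
E
```

```text
time_s: 4.27
eef_pos: [555.4, -42.7, 74.1]
ee_rot: [-0.001, 0.673, 0.74, -0.0]
force: [-0.1, 0.3, 0.2]
grip_width: 0.201
grip_force: 0.0
t 4.2667 pos [555.4 -42.7  74.1] Rx,y [-0.094  0.996  0.001] [ 0.996  0.094 -0.002] F [-0.1  0.3  0.2] w 0.20128972962398292
rel bottle0: along -44.7 capward 5.1 z -8.9 ; labeller x -132.7 floor 53.1
behind45 z150 tool shift [ -0.3   1.  -75.9]
```

View pics/c1.png

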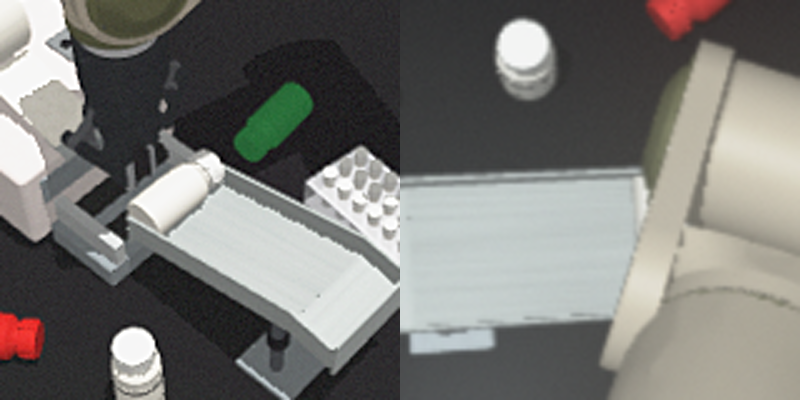

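The scene view (left) shows both fingertips behind the bottle, square to it, at about (150,155) in the crop. Now I'll push gently up the slope.

```bash
python3 -m inch '3 0 -0.5 0 0 0;3 0 -0.5 0 0 0;3 0 -0.5 0 0 0;3 0 -0.5 0 0 0;3 0 -0.5 0 0 0;3 0 -0.6 0 0 0;3 0 -0.6 0 0 0;3 0 -0.6 0 0 0;3 0 -0.6 0 0 0;3 0 -0.6 0 0 0'
python3 -m inch '4 0 -0.85 0 0 0;4 0 -0.85 0 0 0;4 0 -0.85 0 0 0;4 0 -0.85 0 0 0;4 0 -0.85 0 0 0;4 0 -0.85 0 0 0;4 0 -0.85 0 0 0;4 0 -0.85 0 0 0;4 0 -0.85 0 0 0;4 0 -0.85 0 0 0'
python3 st.py
python3 - <<'E'
from h import *
a=cap('scene','pics/s2.png')['image'];b=cap('top','pics/t2.png')['image']
f=lambda i:cv2.resize(i,(400,400),interpolation=cv2.INTER_CUBIC)
cv2.imwrite('pics/c2.png',np.hstack([f(a[90:250,190:350]),f(b[150:250,175:275])])[:,:,::-1])
E
```

```text
time_s: 5.2
eef_pos: [553.1, -12.7, 80.9]
ee_rot: [0.0, 0.673, 0.74, 0.0]
force: [-0.5, -0.7, 0.1]
grip_width: 0.197
grip_force: 0.3
time_s: 6.03
eef_pos: [549.3, 27.3, 89.4]
ee_rot: [0.0, 0.673, 0.74, 0.0]
force: [-0.0, -1.2, 0.4]
grip_width: 0.195
grip_force: 0.3
t 6.0333 pos [549.3  27.3  89.4] Rx,y [-0.094  0.996 -0.   ] [0.996 0.094 0.   ] F [-0.  -1.2  0.4] w 0.19503144522159388
rel bottle0: along 25.5 capward 4.8 z 6.4 ; labeller x -62.5 floor 68.0
behind45 z150 tool shift [-70.5   0.7 -60.6]
```

View pics/c2.png

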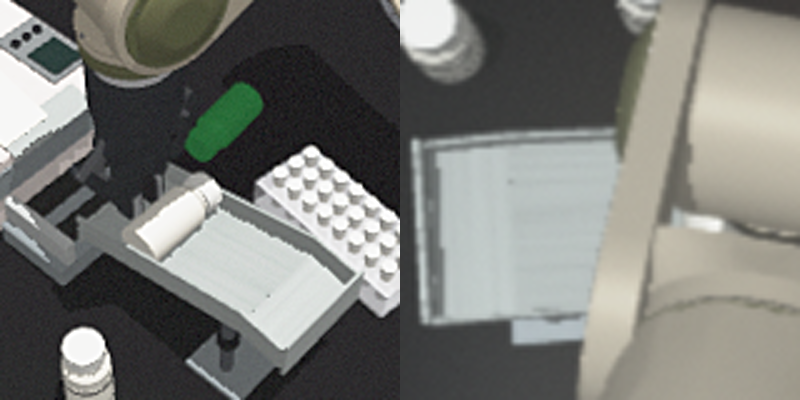

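The bottle is rolling up the ramp, still square, with its body centre at about (170,225) in the crop and the fingers behind it. I'll carry on.

```bash
python3 -m inch '4 0 -0.65 0 0 0;4 0 -0.65 0 0 0;4 0 -0.65 0 0 0;4 0 -0.65 0 0 0;4 0 -0.65 0 0 0;4 0 -0.65 0 0 0;4 0 -0.65 0 0 0;4 0 -0.65 0 0 0;4 0 -0.75 0 0 0;4 0 -0.85 0 0 0'
python3 -m inch '4 0 -0.85 0 0 0;4 0 -0.85 0 0 0;4 0 -0.85 0 0 0;4 0 -0.85 0 0 0;4 0 -0.85 0 0 0;4 0 -0.85 0 0 0;4 0 -0.85 0 0 0;4 0 -0.85 0 0 0;4 0 -0.85 0 0 0;4 0 -0.85 0 0 0'
python3 st.py
python3 - <<'E'
from h import *
a=cap('scene','pics/s3.png')['image'];b=cap('top','pics/t3.png')['image']
f=lambda i:cv2.resize(i,(400,400),interpolation=cv2.INTER_CUBIC)
cv2.imwrite('pics/c3.png',np.hstack([f(a[110:250,220:360]),f(b[150:250,160:260])])[:,:,::-1])
E
```

```text
time_s: 6.97
eef_pos: [545.5, 67.1, 96.2]
ee_rot: [-0.0, 0.673, 0.74, -0.0]
force: [-0.2, 0.2, 0.1]
grip_width: 0.197
grip_force: 0.3
time_s: 7.8
eef_pos: [541.7, 106.9, 104.7]
ee_rot: [-0.0, 0.673, 0.74, -0.0]
force: [-0.1, 0.1, 0.4]
grip_width: 0.202
grip_force: 0.3
t 7.8 pos [541.7 106.9 104.7] Rx,y [-0.094  0.996  0.   ] [ 0.996  0.094 -0.   ] F [-0.1  0.1  0.4] w 0.202313613866124
rel bottle0: along 105.5 capward 4.9 z 21.7 ; labeller x 17.5 floor 85.0
behind45 z150 tool shift [-150.5    0.7  -45.3]
```

View pics/c3.png

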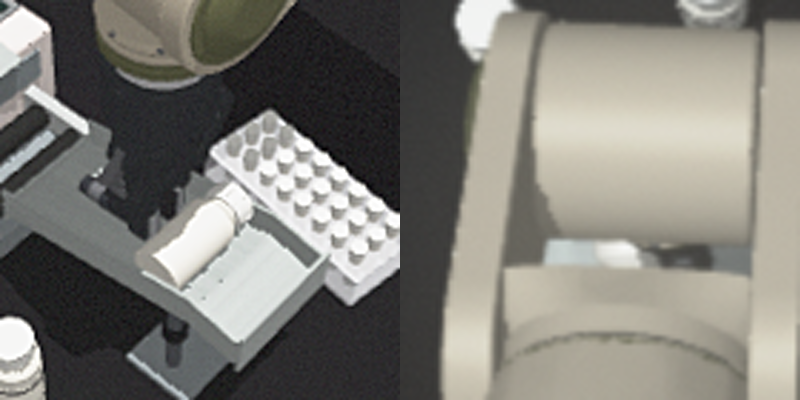

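The bottle is near the crest, square, with its body at about (205,240) in the crop. I'll slow down to take it over.

```bash
python3 - <<'E'
from h import *
d=np.array([-.0925,.9957,0]);b=np.array([556.4,2.3,83])
for x in (40,46,52): print(x,proj('pics/s3.png',[b+d*(88+x)+[0,0,.2126*(88+x)]]).round(1))
E
python3 -m inch '2.5 0 -0.5 0 0 0;2.5 0 -0.5 0 0 0;2.5 0 -0.5 0 0 0;2.5 0 -0.5 0 0 0;2.5 0 -0.5 0 0 0;2.5 0 -0.5 0 0 0;2.5 0 -0.5 0 0 0;2.5 0 -0.5 0 0 0;2.5 0 -0.5 0 0 0;2.5 0 -0.5 0 0 0'
python3 -m inch '1.2 0 0 0 0 0;1.2 0 0 0 0 0;1.2 0 0 0 0 0;1.2 0 0 0 0 0;1.2 0 0 0 0 0;1.2 0 0 0 0 0;1.2 0 0 0 0 0;1.2 0 0 0 0 0;1.2 0 0 0 0 0;1.2 0 0 0 0 0'
python3 -m inch '1 0 0 0 0 0;1 0 0 0 0 0;1 0 0 0 0 0;1 0 0 0 0 0;1 0 0 0 0 0;1 0 0 0 0 0;0 0 0 0 0 0;0 0 0 0 0 0;0 0 0 0 0 0;0 0 0 0 0 0'
python3 st.py
python3 - <<'E'
from h import *
a=cap('scene','pics/s4.png')['image'];b=cap('top','pics/t4.png')['image']
f=lambda i:cv2.resize(i,(400,400),interpolation=cv2.INTER_CUBIC)
cv2.imwrite('pics/c4.png',np.hstack([f(a[130:250,240:360]),f(b[150:250,160:260])])[:,:,::-1])
E
```

```text
40 [[280.6 194. ]]
46 [[282.9 195.2]]
52 [[285.2 196.5]]
time_s: 8.73
eef_pos: [539.4, 131.7, 109.7]
ee_rot: [0.0, 0.673, 0.74, 0.0]
force: [-0.1, 0.2, 0.1]
grip_width: 0.204
grip_force: 0.3
time_s: 9.57
eef_pos: [538.3, 143.5, 109.6]
ee_rot: [-0.0, 0.673, 0.74, 0.0]
force: [0.8, 1.0, -0.4]
grip_width: 0.2
grip_force: 0.0
time_s: 10.4
eef_pos: [537.8, 149.3, 109.6]
ee_rot: [0.0, 0.673, 0.74, 0.0]
force: [-0.1, 0.0, 0.7]
grip_width: 0.201
grip_force: 0.0
t 10.4 pos [537.8 149.3 109.6] Rx,y [-0.094  0.996  0.   ] [0.996 0.094 0.   ] F [-0.1  0.   0.7] w 0.20117349197433168
rel bottle0: along 148.1 capward 4.9 z 26.6 ; labeller x 60.1 floor 94.0
behind45 z150 tool shift [-193.1    0.7  -40.4]
```

View pics/c4.png

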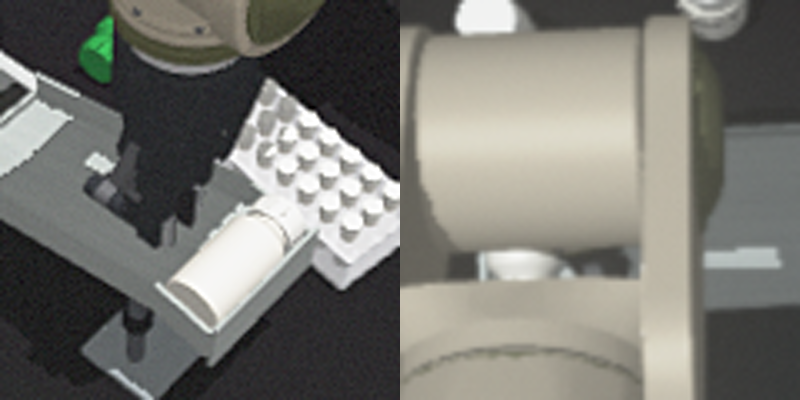

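The bottle sits in the dip against the end plate at about (225,270) in the crop, and the fingers are free behind it. I'll back off, rise, then clear the view.

```bash
python3 -m inch '-3 0 0 0 0 0;-3 0 -1 0 0 0;-3 0 -4 0 0 0;0 0 -12 0 0 0;0 0 -20 0 0 0;0 0 -20 0 0 0;0 0 -20 0 0 0;0 0 -20 0 0 0;0 0 -20 0 0 0;0 0 -15 0 0 0'
python3 -m inch '0 -18 -2 0 0 0;0 -18 -2 0 0 0;0 -18 -2 0 0 0;0 -18 -2 0 0 0;0 -18 -2 0 0 0;0 -18 -2 0 0 0;0 -15 0 0 0 0;0 -10 0 0 0 0;0 0 0 0 0 0;0 0 0 0 0 0'
python3 -m inch '0 0 0 0 0 0;0 0 0 0 0 0;0 0 0 0 0 0;0 0 0 0 0 0;0 0 0 0 0 0;0 0 0 0 0 0;0 0 0 0 0 0;0 0 0 0 0 0;0 0 0 0 0 0;0 0 0 0 0 0'
python3 - <<'E'
from h import *
a=cap('scene','pics/s5.png')['image'];b=cap('top','pics/t5.png')['image']
f=lambda i:cv2.resize(i,(400,400),interpolation=cv2.INTER_CUBIC)
cv2.imwrite('pics/c5.png',np.hstack([f(a[130:250,240:360]),f(b[150:250,160:260])])[:,:,::-1])
E
```

```text
time_s: 11.33
eef_pos: [538.8, 140.1, 243.8]
ee_rot: [0.001, 0.673, 0.74, 0.001]
force: [0.5, 0.9, -0.6]
grip_width: 0.201
grip_force: 0.0
time_s: 12.17
eef_pos: [406.5, 127.7, 254.0]
ee_rot: [0.0, 0.673, 0.74, 0.0]
force: [-0.3, 0.2, -0.1]
grip_width: 0.2
grip_force: 0.0
time_s: 13.0
eef_pos: [406.2, 127.9, 253.6]
ee_rot: [0.0, 0.673, 0.74, 0.0]
force: [-0.5, -0.1, -0.2]
grip_width: 0.201
grip_force: 0.0
```

View pics/c5.png

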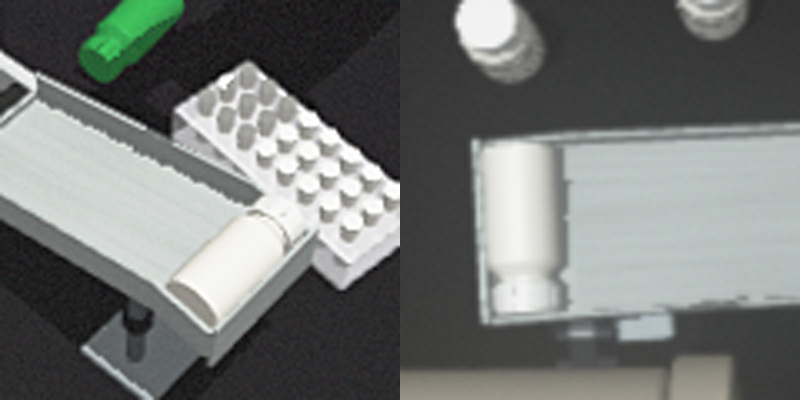

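The bottle lies square against the end plate (top crop, body from (483,143) to (562,265)), and the arm is clear.

```bash
python3 -c "
from rig import ctrl
print(ctrl.finish_job())"
```

```text
the job is handed in; nothing more can be done
None
```

I pushed the bottle over the crest, and the last pictures show it lying square in the dip against the end plate, with the arm clear; the job was handed in at about 13 s, and no verdict came back.

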